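# Grade cut tubes by length on a bench-top gravity sorter

## Robot

A 6-joint arm with a two-finger parallel gripper is mounted at the origin on a cart in front of the work surface, level with it; the furniture and walls round the work are solid. World frame = base frame: x ahead of the robot, y to its left, z up, the work surface at z = 0. Lengths are in m, angles in degrees, forces in N, time in s.
With the tool pointing down it reaches from about 0.3 to 0.75 m from the base axis. Payload 8.5 kg.
Tool frame: the origin (TCP) lies at the very end of the fingers, on their centre line; the grasp point (between the pads) lies 19 mm behind it; z points along the fingers, y is the line along which they close (so a half turn about z gives the same grasp; the last joint's range is limited). The gripper opens to 85 mm and grips with 20 to 120 N. Pads are 22 mm wide; open, the fingers measure 114 mm over their backs; the gripper's body (76 mm by 85 mm) begins 54 mm behind the grasp point. The pads swing forward as they close: fully open they stand 13 mm farther back than shut.
Start: joints at [55.846, 21.807, 74.336, -0, 83.858, -12.336], TCP at [0.204, 0.511, 0.231] pointing down, gripper open.
Joint ranges: [-178.18, 178.18], [-50.72, 133.34], [12.68, 142.11], [-81.47, 261.47], [9.98, 163.14], [-165.26, 165.26]. Speed limits (degrees/s): [136.94, 136.94, 180, 180, 180, 180].

## Interface

Orientations are given as a 3x3 rotation matrix whose columns are the frame's x, y, z axes.
In Python, from rig import observe, cams, ticket gives the robot as it stands.
- The arm moves only by the tool move_arm, never from a script. Its arguments are lists of equal length, an entry for each row: "jaw": the finger opening in cm, from 0 to 8.54; "dp": the shift along the tool's x, y, z in cm, a list of three; "turn": the turn, a rotation vector about the tool's x, y, z in rad, a list of three. In form: {"jaw": [jaw, ...], "dp": [[tx, ty, tz], ...], "turn": [[wx, wy, wz], ...]}. A call has 1 to 12 rows; each row shifts and turns the commanded pose from where the row before left it, along the tool's axes as they then stand; what a row does not reach is not made up. A row lasts 1/12 s, in which the tool goes at most 41.7 mm and 7.16 degrees, less where a joint would pass 70% of its speed; a pose out of reach is approached as far as the arm can. A call is refused whole if a number of a shift passes 4.17 or a number of a turn 0.125, either way. A call with a gripper value outside its range is refused whole. The fingers move at their own pace and stop on an object; "force" is the grip in N (left out, the last holds). Time passes only in rows, so rows that do not move let the fingers close. It gives the time, the measured TCP pose, the force, the opening and the grip force at its end, in the units of the state.
- observe(): the state, without advancing time (a new reading comes with each control period).
- cams.get_image(name): name is "scene" or "top" or "wrist"; returns (picture, depth): 420x560x3 uint8, red, green, blue; 420x560 float32, m along the optical axis (not along the pixel's ray), 0 where there is no reading.
- cams.calibration(name): a dict with "vertical_fov" (degrees; the focal length in pixels is half the picture's height over the tangent of half this angle, whatever the lens; pixels are square), "cx", "cy" (the principal point, pixels), "k1" (the pictures are not rectified: a ray, as slopes to the right and down, at radius r is drawn at 1 + k1 r^2 times it, then the intrinsics apply), "view" (4x4, takes a point from world to camera coordinates); the wrist camera has in their place "tool_from_camera" (4x4, takes a point from camera to tool coordinates, whose origin is the TCP and whose axes are the flange's). Camera axes: x right, y up, looking along -z (the intrinsics and any distortion apply to the point x, -y, -z); pixel columns grow to the right and rows downward; lengths in m; the calibration is good to about 2 mm. A picture is of the moment at which its call begins: read the wrist's pose just before it. calibration takes no time and is no camera call.
- ticket.close_job(): hands the job in; it is judged then, once.
Trained networks look in the newest picture that a camera, given by its name, has taken for a name from the list of things; names that differ only in an ending like _2 or _b are one class to them, and where a whole thing is asked for, a point or a joint stands for the part that bears it (a point fixed in the world has none). Each returns a list of dicts, best first, with "p" (0 to 1); they miss things now and then, are a little off and sometimes report something else, mostly with a low value. They report only what shows in the picture. A call takes as long as a camera call. They do not tell look-alikes from the thing itself.
- cams.spot_in(camera, query): "box" ([centre column, centre row, width, height] as shares, 0 to 1, of the picture: columns of its width, rows of its height, round what is visible of it).
- cams.outline_of(camera, query): "mask" (420x560 bool, what is visible of it) and "box" ([centre column, centre row, width, height] as shares, 0 to 1, of the picture: columns of its width, rows of its height, round what is visible of it).
- cams.mark_of(camera, query): "location" ([column, row] as shares, 0 to 1, of the picture: columns of its width, rows of its height: a listed point, or the origin of a listed thing).
The state is a dict: "time_s": time; "q": joint angles; "qvel": joint speeds; "joint_efforts": joint torques, N m; "position": TCP position; "tool_rot": TCP orientation; "ft_force": force on the tool from outside, world axes, zero at the start; "wrist_torque": the same for the moment, N m; "grip_width": finger opening in m; "gripper_force": force on a finger pad.
Only numpy, scipy, OpenCV 4.12 (cv2) and the standard library are available. Lean on these libraries where they do the work, as an engineer would, in place of code of your own. Each camera call takes 0.05 s, during which the arm holds its last target. There are 200 camera calls.

## Task

Slide the catch tray square under the sorter's chute until it stands against the sorter's feet, then raise the hopper by its bar so that the cut tubes roll down the slotted board by themselves: the short tubes drop through the opening into the lower lane and the long ones run on into the tray. When every tube has come to rest, lower the hopper back onto its rest (do not let it drop) and let go. Do not handle the tubes, and leave the spray can, tape and wrench alone.

Things in the scene. Friction and masses are not known exactly. Their poses are not given: they have to be found in the camera images.
- sorter: Fixed sheet-metal sorter, 166 mm wide (x), origin on the table; its x points back to the robot. Tubes roll towards its own -y: hopper (y +100 to +259 mm, floor 163 mm up), slotted board sloping down 14 degrees from y +100 mm, chute lip. Channel 136 mm wide between side walls. The downstream faces of its two feet are at y = -119 mm (x = -77 and +77 mm); the tray goes there.
- board_opening (a point): Middle of the opening in the board, 138 mm over the table: 96 mm wide (x) and 110 mm long, with a 20 mm ledge on either side. Long tubes bridge it on the ledges, short ones fall through.
- lower_lane (a point): Middle of the lower lane's floor, 24 mm over the table: the walled space under board and hopper, sorter y -60 to +203 mm, x within 68 mm; floor 5 to 43 mm up, falling to +y. Short tubes belong here.
- chute_lip (a point): Middle of the edge of the chute lip, where long tubes leave the sorter: sorter y = -131 mm, 85 mm over the table; the chute's side walls are at most 155 mm high there.
- hopper (a joint): Angle of the hopper in rad: 0 level on its rest, grows as its bar end is raised, stop at 0.85. Low ribs on its floor hold the tubes, which roll off one after another from about 0.3 to 0.5 rad. It falls back by its own weight when let go; raising it takes about 6 N at the bar.
- hopper_bar (a point): Middle of the hopper's round steel grip bar, 12 mm thick, 90 mm long along the sorter's x, free all round. Hopper level: 186 mm from the hinge line towards sorter +y and 60 mm above it (223 mm over the table), 30 mm behind and 20 mm above the hopper's end wall; axes as the sorter's. It moves on an arc about the hinge line and can turn between the finger pads.
- hopper_hinge (a point): Middle of the hopper's hinge line (along the sorter's x), at the hopper's mouth: 163 mm over the table, sorter y = +100 mm.
- catch_tray: Loose open grey sheet-metal tray, 180 mm (x) by 140 mm (y), 0.9 kg, walls 4 mm thick: 40 mm high at its +y side (which goes under the chute lip), 60 mm at the x sides, 80 mm at its -y side. Origin: centre of its underside. Its x and y are parallel to the sorter's when it is square; against the feet its origin is at sorter x = 0, y = -189 mm.
- tray_grip (a point): Point on the black upright grip tab on top of the tray's high (-y) wall: tab 10 mm thick (tray y), 56 mm wide (tray x), top 118 mm over the table; this point is on its middle plane, 100 mm over the table, 65 mm from the tray's origin towards tray -y.
- tube_long_1: Plain steel tube, 126 mm long, 30 mm diameter, 0.16 kg; origin at its centre, own x along the tube. Starts lying across the hopper, along the sorter's x.
- tube_long_2: A second tube like tube_long_1.
- tube_short_1: Plain steel tube, 64 mm long, 30 mm diameter, 0.09 kg; origin at its centre, own x along the tube. Starts lying across the hopper, along the sorter's x.
- tube_short_2: A second tube like tube_short_1.
- spray_can: Standing spray can, 59 mm diameter, 200 mm high, behind the sorter; bystander. Origin under its centre.
- tape: Roll of black tape lying flat, 62 mm diameter, 19 mm high; bystander. Origin under its centre.
- wrench: Combination wrench, 206 mm long (own y), 35 mm wide, 10 mm high, lying behind the hopper; bystander. Origin under its centre.
Mind the look-alikes: they are no part of the job. What is shaped like the tube_short_1 but blue, pink or purple is not meant.

How it is judged (in metres and radians):
On the way, in this order (a step that is already met when the one before it is completed fails the run):
1. the tray stands square under the chute, within 15 mm of the sorter's feet, 25 mm of its middle line and 0.18 rad of square, with the hopper still down (y of catch_tray in the frame of sorter between -0.204 and -0.183 m and x of catch_tray in the frame of sorter between -0.025 and 0.025 m and angle between the x axis of catch_tray and the x axis of sorter, either way round below 0.18 rad and value of joint hopper below 0.05 rad), for 0.2 s.
2. the hopper is tipped beyond 0.25 rad (value of joint hopper above 0.25 rad), for 0.1 s.
At the end, for the whole second after the job is handed in: Both long tubes lie at rest in the catch tray, both short tubes lie at rest in the sorter's lower lane, the hopper is back on its rest (under 0.05 rad), and the tray stands flat under the chute (within 25 mm of the feet, 32 mm of the middle line, 0.22 rad of square) (y of catch_tray in the frame of sorter between -0.214 and -0.183 m and x of catch_tray in the frame of sorter between -0.032 and 0.032 m and angle between the x axis of catch_tray and the x axis of sorter, either way round below 0.22 rad and value of joint hopper below 0.05 rad and linear speed of each of catch_tray, tube_long_1, tube_long_2, tube_short_1, tube_short_2 below 0.05 m/s and height (world z) of catch_tray below 0.03 m and angle between catch_tray's own z axis and vertical below 0.1 rad and x of tube_long_1 in the frame of catch_tray between -0.088 and 0.088 m and y of tube_long_1 in the frame of catch_tray between -0.068 and 0.068 m and z of each of tube_long_1, tube_long_2 in the frame of catch_tray below 0.075 m and x of tube_long_2 in the frame of catch_tray between -0.088 and 0.088 m and y of tube_long_2 in the frame of catch_tray between -0.068 and 0.068 m and x of tube_short_1 in the frame of sorter between -0.068 and 0.068 m and y of tube_short_1 in the frame of sorter between -0.062 and 0.205 m and z of each of tube_short_1, tube_short_2 in the frame of sorter below 0.11 m and x of tube_short_2 in the frame of sorter between -0.068 and 0.068 m and y of tube_short_2 in the frame of sorter between -0.062 and 0.205 m); the robot touches nothing.
It fails at once if the hopper is dropped or slammed down (falls faster than 3 rad/s) (velocity of joint hopper below -3 rad/s).
It fails at once if the robot handles a tube (over 1 N) (contact force between any of the fingers, the arm and tube_long_1 above 1 N or contact force between any of the fingers, the arm and tube_long_2 above 1 N or contact force between any of the fingers, the arm and tube_short_1 above 1 N or contact force between any of the fingers, the arm and tube_short_2 above 1 N).
It fails at once if the spray can is disturbed (moved more than 30 mm) (distance of spray_can from where it was at the start of the episode above 0.03 m).
It fails at once if the tape roll is disturbed (moved more than 30 mm) (distance of tape from where it was at the start of the episode above 0.03 m).
It fails at once if the combination wrench is disturbed (moved more than 30 mm) (distance of wrench from where it was at the start of the episode above 0.03 m).
It also fails if it takes over 64 s, if anything falls off the work surface, if the arm or the gripper's body presses on something with over 40 N, if the wrist force passes 120 N, or if a joint passes its speed limit or range.

## Working session

There is one attempt and no reset: what is moved stays moved. The work goes in short steps, Python scripts to look and compute and a tool call to move; the robot and the scene stay as the last step left them, time stands still between calls to the robot, and variables do not carry over. Pictures are saved under pics/ and viewed, at most 10 in all, crops included, and the job is handed in when it is done.

Besides the shell and the picture viewer there is one more tool, called after "Request:" by a JSON object that holds its "api" and its "payload", one argument or row to a line. move_arm: Moves the arm, as the interface text tells. Its arguments: {"type":"object","properties":{"jaw":{"type":"array","items":{"type":"number"}},"dp":{"type":"array","items":{"type":"array","items":{"type":"number"}}},"turn":{"type":"array","items":{"type":"array","items":{"type":"number"}}},"force":{"type":"number"}},"required":["jaw","dp","turn"]}

```bash
mkdir -p pics; cat > h.py <<'E'
import numpy as np, cv2
from rig import observe, cams, ticket
def cal(n):
    c=cams.calibration(n); f=210/np.tan(np.radians(c["vertical_fov"])/2)
    if "view" in c: T=np.linalg.inv(np.array(c["view"]))
    else:
        s=observe(); W=np.eye(4); W[:3,:3]=np.array(s["tool_rot"]); W[:3,3]=s["position"]; T=W@np.array(c["tool_from_camera"])
    return c,f,T
def ray(n,u,v):
    c,f,T=cal(n); d=np.array([(u-c["cx"])/f,(v-c["cy"])/f]); s=d.copy()
    for _ in range(20): s=d/(1+c["k1"]*(s@s))
    return T[:3,3],T[:3,:3]@np.array([s[0],-s[1],-1.0])
def at_z(n,u,v,z):
    o,d=ray(n,u,v); return o+d*(z-o[2])/d[2]
def at_d(n,u,v,dep):
    o,d=ray(n,u,v); return o+d*dep
def proj(n,P):
    c,f,T=cal(n); p=np.linalg.inv(T)@np.append(P,1); s=np.array([p[0],-p[1]])/-p[2]
    s=s*(1+c["k1"]*(s@s)); return s[0]*f+c["cx"],s[1]*f+c["cy"]
E
python3 - <<'E'
from h import *
ims=[]
for n in ["scene","top"]:
    im,d=cams.get_image(n); np.save(f"pics/{n}_d.npy",d); cv2.imwrite(f"pics/{n}0.png",im[:,:,::-1])
    for q in ["sorter","hopper_bar","hopper_hinge","chute_lip","board_opening","tray_grip","catch_tray","tube_long_1","tube_short_1","spray_can","tape","wrench"]:
        r=cams.mark_of(n,q)
        print(n,q,[(round(x["p"],2),round(x["location"][0]*560),round(x["location"][1]*420)) for x in r[:5]])
s=observe();print(s["position"],np.round(s["tool_rot"],3).tolist(),s["time_s"])
E
```

```text
scene sorter [(0.9, 272, 261), (0.41, 268, 230)]
scene hopper_bar [(0.6, 206, 156)]
scene hopper_hinge [(0.85, 247, 206)]
scene chute_lip [(0.86, 299, 266), (0.4, 368, 318)]
scene board_opening [(0.87, 270, 229)]
scene tray_grip [(0.95, 366, 317)]
scene catch_tray [(0.63, 339, 325)]
scene tube_long_1 [(0.62, 232, 189), (0.61, 220, 176)]
scene tube_short_1 [(0.63, 240, 197), (0.51, 312, 192), (0.5, 227, 182), (0.39, 298, 216)]
scene spray_can []
scene tape [(0.61, 215, 264)]
scene wrench [(0.64, 185, 221), (0.56, 216, 175)]
top sorter [(0.72, 276, 204), (0.59, 353, 192)]
top hopper_bar [(0.75, 395, 189)]
top hopper_hinge []
top chute_lip [(0.95, 229, 203)]
top board_opening [(0.85, 277, 200), (0.54, 309, 160)]
top tray_grip [(0.74, 144, 213)]
top catch_tray [(0.95, 177, 208)]
top tube_long_1 [(0.72, 371, 195), (0.63, 340, 194)]
top tube_short_1 [(0.72, 326, 192), (0.68, 401, 216), (0.64, 354, 194), (0.51, 304, 261), (0.5, 326, 307)]
top spray_can [(0.71, 260, 154), (0.4, 372, 196), (0.2, 337, 197)]
top tape [(0.7, 310, 161)]
top wrench [(0.68, 375, 167)]
[0.2044037  0.51058369 0.23129785] [[-0.928, 0.372, -0.0], [0.372, 0.928, -0.0], [0.0, -0.0, -1.0]] 1.3
```

View pics/top0.png

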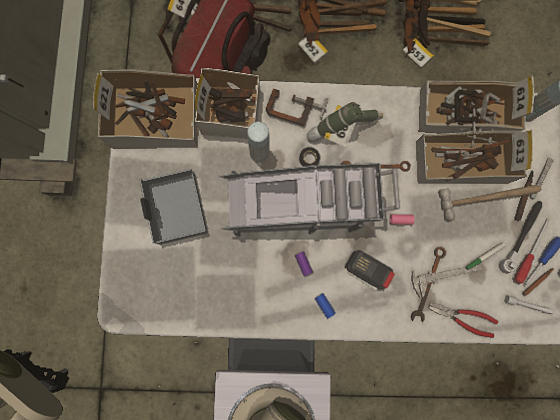

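View pics/scene0.png

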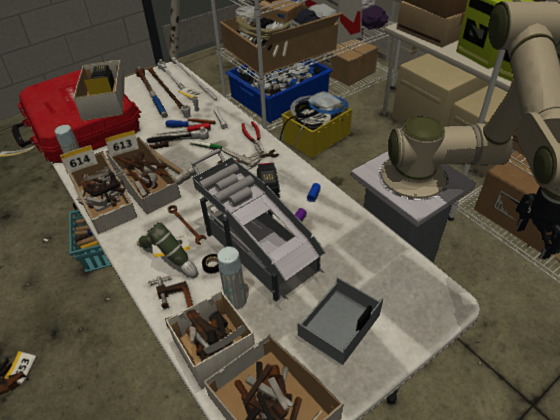

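Top view: the sorter runs along world −y (bar at 395,189, lip at 229,203). The tray is at 177,208, turned a little, with its tab at 146,208. Look-alikes: pink (401,219), purple (304,263) and blue (325,305) tubes lie on the table; a second spray can stands at the box in the far corner (547,97), and the second wrench is at (428,285). The real tubes are in the hopper at 326–371,193. The can at (260,140), the tape at (310,157) and the wrench at (385,167) lie behind the sorter and must stay put.

```bash
python3 - <<'E'
from h import *
from scipy.optimize import least_squares
P={"chute_lip":(0,-.131,.085),"board_opening":(0,.0,.138),"hopper_bar":(0,.286,.223),"hopper_hinge":(0,.1,.163)}
obs=[]
for n,L in {"scene":[("hopper_bar",206,156),("hopper_hinge",247,206),("chute_lip",299,266)],"top":[("hopper_bar",395,189),("chute_lip",229,203)]}.items():
    for q,u,v in L:
        w=at_z(n,u,v,P[q][2]); print(n,q,w.round(4)); obs.append((P[q],w))
def res(p):
    c,s=np.cos(p[2]),np.sin(p[2]); 
    return np.ravel([[p[0]+c*a[0]-s*a[1]-w[0],p[1]+s*a[0]+c*a[1]-w[1]] for a,w in obs])
r=least_squares(res,[.5,0,np.pi],loss="soft_l1",f_scale=.005);print("sorter",r.x.round(4),(res(r.x)*1000).round(1))
p=r.x;c,s=np.cos(p[2]),np.sin(p[2]);S=lambda a:(np.array([p[0]+c*a[0]-s*a[1],p[1]+s*a[0]+c*a[1]])).round(4)
print("goal tray",S((0,-.189)),"grip",S((0,-.254)))
for n,u,v in [("scene",366,317),("top",144,213),("top",145,208)]: print("grip",at_z(n,u,v,.1).round(4))
for n,u,v in [("scene",339,325),("top",177,208)]: print("tray",at_z(n,u,v,0).round(4))
d=np.load("pics/top_d.npy")
m=cams.outline_of("top","catch_tray")[0]["mask"]
vs,us=np.nonzero(m); W=np.array([at_d("top",u,v,d[v,u]) for v,u in zip(vs,us)])
print(len(W),[ (W[:,2]>z).sum() for z in (.03,.05,.07,.09)])
for lo,hi in((-.01,.025),(.05,.09),(.09,.13)):
    k=W[(W[:,2]>lo)&(W[:,2]<hi)]
    if len(k)>5:print(lo,cv2.minAreaRect(k[:,:2].astype(np.float32)*1000),k.mean(0).round(4))
print(cv2.minAreaRect(W[:,:2].astype(np.float32)*1000))
im=cv2.imread("pics/top0.png")
cv2.imwrite("pics/crop1.png",cv2.resize(im[140:260,120:420],None,fx=2.6,fy=2.6,interpolation=cv2.INTER_CUBIC))
E
```

```text
scene hopper_bar [ 0.6304 -0.2792  0.223 ]
scene hopper_hinge [ 0.6213 -0.0818  0.163 ]
scene chute_lip [0.5995 0.1267 0.085 ]
top hopper_bar [ 0.6329 -0.2791  0.223 ]
top chute_lip [0.6061 0.1326 0.085 ]
sorter [0.6124 0.005  3.2116] [  2.   -1.2  -2.  -13.    3.7   8.9  -0.5  -1.2  -2.9   3.1]
goal tray [0.5992 0.1935] grip [0.5946 0.2583]
grip [0.5755 0.3592 0.1   ]
grip [0.5695 0.3546 0.1   ]
grip [0.583  0.3529 0.1   ]
tray [0.5965 0.2935 0.    ]
tray [0.5996 0.2891 0.    ]Traceback (most recent call last):
  File "<stdin>", line 18, in <module>
  File "h.py", line 16, in at_d
    o,d=ray(n,u,v); return o+d*dep
        ~~~^^^^^^^
  File "h.py", line 10, in ray
    c,f,T=cal(n); d=np.array([(u-c["cx"])/f,(v-c["cy"])/f]); s=d.copy()
          ~~~^^^
  File "h.py", line 4, in cal
    c=cams.calibration(n); f=210/np.tan(np.radians(c["vertical_fov"])/2)
ValueError: time passes only in moves, steps and waits
```

```bash
sed -i 's/^def cal(n):/import functools\n@functools.lru_cache(None)\ndef cal(n):/' h.py; python3 - <<'E'
from h import *
d=np.load("pics/top_d.npy")
m=cams.outline_of("top","catch_tray")[0]["mask"]; ms=cams.outline_of("top","sorter")[0]["mask"]
def cloud(m):
    vs,us=np.nonzero(m); return np.array([at_d("top",u,v,d[v,u]) for v,u in zip(vs,us)])
W=cloud(m)
for lo,hi in((-.01,.025),(.05,.09),(.09,.13)):
    k=W[(W[:,2]>lo)&(W[:,2]<hi)]
    if len(k)>5:print(lo,len(k),cv2.minAreaRect(k[:,:2].astype(np.float32)*1000),k.mean(0).round(4))
print(cv2.minAreaRect(W[:,:2].astype(np.float32)*1000))
V=cloud(ms); V=V[(V[:,2]>.06)]
print("sorter",cv2.minAreaRect(V[:,:2].astype(np.float32)*1000))
b=V[V[:,2]>.205]; print("high",len(b),cv2.minAreaRect(b[:,:2].astype(np.float32)*1000))
im=cv2.imread("pics/top0.png")
cv2.imwrite("pics/crop1.png",cv2.resize(im[140:260,120:420],None,fx=2.6,fy=2.6,interpolation=cv2.INTER_CUBIC))
E
```

```text
-0.01 2956 ((601.4938354492188, 304.5992431640625), (203.16680908203125, 171.20843505859375), 15.871137619018555) [0.601  0.2932 0.004 ]
0.05 401 ((597.3312377929688, 289.85101318359375), (181.1967315673828, 141.99664306640625), 15.63657283782959) [0.59   0.3201 0.065 ]
0.09 128 ((580.6715087890625, 352.00048828125), (56.133052825927734, 11.264490127563477), 15.888559341430664) [0.5798 0.3502 0.1111]
((527.7459716796875, 238.9678955078125), (435.8392333984375, 210.5799560546875), 38.271854400634766)
sorter ((565.2079467773438, -73.48992919921875), (268.80047607421875, 435.4252624511719), 5.064729690551758)
high 278 ((524.697265625, -154.65386962890625), (85.51835632324219, 398.564697265625), 42.40618896484375)
```

View pics/crop1.png

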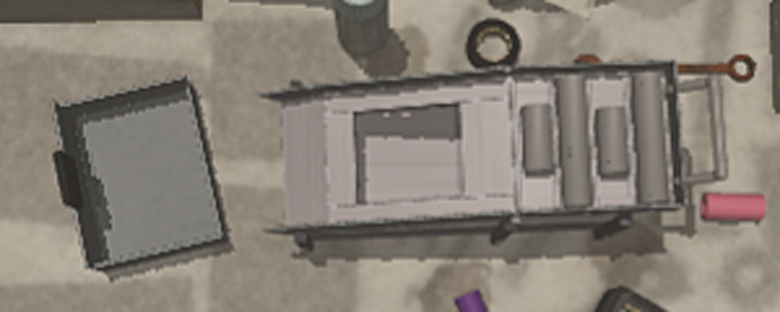

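The crop shows the tray with its tab at (68,180), the hopper holding two short and two long grey tubes, and the bar at (715,130). The pink tube beside it isn't part of the job, and the wrench sticks out behind the hopper at (700,68). I chose the black tab: grip point about (0.580, 0.352), tray turned about 11.7° from the sorter.

Request:
{"api": "move_arm", "payload": {
  "jaw": [8.5,8.5,8.5,8.5,8.5,8.5,8.5,8.5,8.5,8.5,8.5,8.5],
  "dp": [
    [-3.4,-0.06,0],
    [-3.4,-0.06,0],
    [-3.4,-0.06,0],
    [-3.4,-0.06,0],
    [-3.4,-0.06,0],
    [-3.4,-0.06,0],
    [-3.4,-0.06,0],
    [-3.4,-0.06,0],
    [-3.4,-0.06,0],
    [-3.4,-0.06,0],
    [-3.4,-0.06,0],
    [-3.4,-0.06,0]
  ],
  "turn": [
    [0,0,0],
    [0,0,0],
    [0,0,0],
    [0,0,0],
    [0,0,0],
    [0,0,0],
    [0,0,0],
    [0,0,0],
    [0,0,0],
    [0,0,0],
    [0,0,0],
    [0,0,0]
  ]
}}

```text
time_s: 2.45
position: [0.5819, 0.3513, 0.2313]
tool_rot: [[-0.928, 0.372, -0.0], [0.372, 0.928, 0.0], [0.0, 0.0, -1.0]]
ft_force: [-0.2, 1.4, 0.6]
grip_width: 0.0848
gripper_force: 0.0
```

Request:
{"api": "move_arm", "payload": {
  "jaw": [8.5,8.5,8.5,8.5,8.5,8.5,5,5],
  "dp": [
    [0,0,0],
    [0,0,0],
    [0,0,0],
    [0,0,0],
    [0,0,0],
    [0,0,0],
    [0,0,0],
    [0,0,0]
  ],
  "turn": [
    [0,0,-0.109],
    [0,0,-0.109],
    [0,0,-0.109],
    [0,0,-0.109],
    [0,0,-0.109],
    [0,0,-0.109],
    [0,0,0],
    [0,0,0]
  ]
}}

```text
time_s: 3.12
position: [0.5805, 0.3523, 0.2312]
tool_rot: [[-0.964, -0.267, -0.0], [-0.267, 0.964, -0.0], [0.0, -0.0, -1.0]]
ft_force: [0.9, 0.1, -0.2]
grip_width: 0.0632
gripper_force: 0.0
```

```bash
python3 - <<'E'
from h import *
s=observe();print(s["position"],np.round(s["tool_rot"],3).tolist(),s["time_s"],s["q"])
im,d=cams.get_image("wrist"); cv2.imwrite("pics/w1.png",im[:,:,::-1])
r=cams.mark_of("wrist","tray_grip")
for x in r[:2]:
    u,v=x["location"][0]*560,x["location"][1]*420; print(x["p"],u,v,at_z("wrist",u,v,.1).round(4))
r=cams.outline_of("wrist","catch_tray")
m=r[0]["mask"]; vs,us=np.nonzero(m); W=np.array([at_d("wrist",u,v,d[v,u]) for v,u in zip(vs,us) if d[v,u]>0])
k=W[(W[:,2]>.113)&(W[:,2]<.13)]; print(len(k),cv2.minAreaRect(k[:,:2].astype(np.float32)*1000))
E
```

```text
[0.58051004 0.35226347 0.23122107] [[-0.964, -0.267, -0.0], [-0.267, 0.964, -0.0], [0.0, -0.0, -1.0]] 3.1167 [ 2.12858610e+01  3.54866429e+01  5.05830833e+01 -1.15191236e-03
  9.39394405e+01 -8.41820185e+01]
0.81 288.79200000000003 197.106 [0.5814 0.3526 0.1   ]
852 ((580.8794555664062, 352.5611267089844), (56.21513366699219, 9.501265525817871), 15.275782585144043)
```

View pics/w1.png

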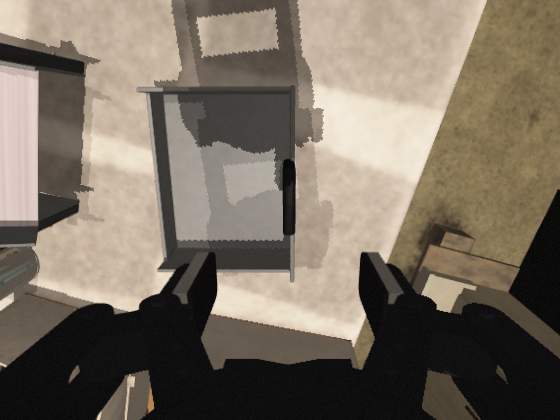

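The wrist view shows the tab at (290,197), centred between the fingers and lined up. Going down and gripping.

Request:
{"api": "move_arm", "payload": {
  "jaw": [5,5,5,5,5,5,0,0,0,0,0,0],
  "dp": [
    [0,0,3],
    [0,0,3],
    [0,0,3],
    [0,0,3],
    [0,0,2.3],
    [0,0,0],
    [0,0,0],
    [0,0,0],
    [0,0,0],
    [0,0,0],
    [0,0,0],
    [0,0,0]
  ],
  "turn": [
    [0,0,0],
    [0,0,0],
    [0,0,0],
    [0,0,0],
    [0,0,0],
    [0,0,0],
    [0,0,0],
    [0,0,0],
    [0,0,0],
    [0,0,0],
    [0,0,0],
    [0,0,0]
  ],
  "force": 60
}}

```text
time_s: 4.27
position: [0.5814, 0.353, 0.0907]
tool_rot: [[-0.963, -0.27, 0.004], [-0.27, 0.963, 0.002], [-0.004, 0.001, -1.0]]
ft_force: [-0.9, 2.1, 6.9]
grip_width: 0.0089
gripper_force: 60.3
```

```bash
python3 - <<'E'
from h import *
# refine sorter yaw/pose: high rails in top depth + lip/bar marks
s=observe();print(s["position"],s["grip_width"],s["gripper_force"],s["time_s"])
im,d=cams.get_image("top"); 
r=cams.outline_of("top","sorter")
for x in r[:3]:
    m=x["mask"]; vs,us=np.nonzero(m&(d>0)); W=np.array([at_d("top",u,v,d[v,u]) for v,u in zip(vs,us)])
    k=W[(W[:,2]>.11)&(W[:,2]<.215)&(W[:,0]>.5)&(W[:,1]<.18)&(W[:,1]>-.27)]; print(x["p"],len(k),cv2.minAreaRect(k[:,:2].astype(np.float32)*1000))
for q,z in [("chute_lip",.085),("board_opening",.138),("hopper_bar",.223)]:
    for x in cams.mark_of("top",q)[:1]: print(q,round(x["p"],2),at_z("top",x["location"][0]*560,x["location"][1]*420,z).round(4))
E
```

```text
[0.58137289 0.35298372 0.09071667] 0.008920637041032178 60.343852043151855 4.2667
0.81 5002 ((616.7826538085938, -63.30885314941406), (164.0199737548828, 420.611328125), 4.188851833343506)
0.66 618 ((621.399169921875, -155.8759307861328), (130.65504455566406, 33.69174575805664), 4.580380439758301)
0.57 306 ((624.4619140625, -118.68508911132812), (64.10307312011719, 29.17850112915039), 3.2126762866973877)
chute_lip 0.72 [0.6064 0.1337 0.085 ]
board_opening 0.86 [0.6111 0.0105 0.138 ]
hopper_bar 0.64 [ 0.6321 -0.2862  0.223 ]
```

Request:
{"api": "move_arm", "payload": {
  "jaw": [0,0,0,0,0,0,0,0,0,0,0,0],
  "dp": [
    [0,0,0],
    [0,0,0],
    [0,0,0],
    [0,0,0],
    [-0.1,-1.3,0],
    [-0.1,-1.3,0],
    [-0.1,-1.3,0],
    [-0.1,-1.3,0],
    [-0.1,-1.3,0],
    [-0.1,-1.3,0],
    [0,-1,0],
    [0,0,0]
  ],
  "turn": [
    [0,0,0.05],
    [0,0,0.05],
    [0,0,0.05],
    [0,0,0.05],
    [0,0,0],
    [0,0,0],
    [0,0,0],
    [0,0,0],
    [0,0,0],
    [0,0,0],
    [0,0,0],
    [0,0,0]
  ]
}}

```text
time_s: 5.52
position: [0.594, 0.2647, 0.0907]
tool_rot: [[-0.997, -0.072, 0.004], [-0.072, 0.997, 0.002], [-0.004, 0.002, -1.0]]
ft_force: [-1.3, 1.5, 7.2]
grip_width: 0.0093
gripper_force: 60.6
```

```bash
cat > tr.py <<'E'
from h import *
s=observe();print(s["position"],s["ft_force"],s["time_s"])
im,d=cams.get_image("top"); cv2.imwrite("pics/top_now.png",im[:,:,::-1]); im,dw=cams.get_image("wrist"); cv2.imwrite("pics/w_now.png",im[:,:,::-1])
for n,dd in (("top",d),("wrist",dw)):
    for x in cams.outline_of(n,"catch_tray")[:1]:
        m=x["mask"]; vs,us=np.nonzero(m&(dd>0)); W=np.array([at_d(n,u,v,dd[v,u]) for v,u in zip(vs,us)])
        k=W[(W[:,2]>.05)&(W[:,2]<.09)]; print(n,x["p"],len(k),cv2.minAreaRect(k[:,:2].astype(np.float32)*1000))
E
python3 tr.py
```

```text
[0.5939627  0.26471606 0.09070863] [-1.33985802  1.4510972   7.16422305] 5.5167
top 0.81 131 ((598.5293579101562, 186.3360595703125), (186.67071533203125, 101.4801254272461), 8.688530921936035)
wrist 0.96 4738 ((596.8200073242188, 198.96023559570312), (177.59909057617188, 139.34629821777344), 4.221758842468262)
```

Request:
{"api": "move_arm", "payload": {
  "jaw": [0,0,0,0],
  "dp": [
    [0,-0.3,0],
    [0,-0.3,0],
    [0,-0.2,0],
    [0,0,0]
  ],
  "turn": [
    [0,0,0],
    [0,0,0],
    [0,0,0],
    [0,0,0]
  ]
}}

```text
time_s: 6.05
position: [0.5943, 0.2595, 0.0908]
tool_rot: [[-0.997, -0.074, 0.005], [-0.074, 0.997, 0.005], [-0.005, 0.005, -1.0]]
ft_force: [1.3, 12.7, 6.6]
grip_width: 0.0089
gripper_force: 60.3
```

Contact with the feet (12.7 N). I'll ease off, let go, rise, and check the tray.

Request:
{"api": "move_arm", "payload": {
  "jaw": [0,4,4,4,4,4,4,4,4,4,4,4],
  "dp": [
    [0,0.2,0],
    [0,0,0],
    [0,0,0],
    [0,0,0],
    [0,0,-2],
    [0,0,-3],
    [0,0,-3.5],
    [0,0,-4],
    [0,0,-4],
    [0,0,-4],
    [0,0,-3.5],
    [0,0,0]
  ],
  "turn": [
    [0,0,0],
    [0,0,0],
    [0,0,0],
    [0,0,0],
    [0,0,0],
    [0,0,0],
    [0,0,0],
    [0,0,0],
    [0,0,0],
    [0,0,0],
    [0,0,0],
    [0,0,0]
  ]
}}

```text
time_s: 7.05
position: [0.5943, 0.2591, 0.3364]
tool_rot: [[-0.997, -0.073, 0.013], [-0.073, 0.997, 0.003], [-0.013, 0.002, -1.0]]
ft_force: [0.3, 0.2, 0.0]
grip_width: 0.0401
gripper_force: 0.0
```

```bash
python3 tr.py; python3 -c "
from h import *
for q,z in [('chute_lip',.085)]:
    for x in cams.mark_of('wrist',q)[:1]: print(q,round(x['p'],2),at_z('wrist',x['location'][0]*560,x['location'][1]*420,z).round(4))"
```

```text
[0.59430874 0.25906475 0.33643766] [0.30503616 0.21478137 0.03335609] 7.05
top 0.8 280 ((597.4920654296875, 194.4984130859375), (180.39447021484375, 138.9628448486328), 5.315701484680176)
wrist 0.76 1190 ((594.7274169921875, 193.7346649169922), (180.0615234375, 137.98655700683594), 4.3827033042907715)
chute_lip 0.83 [0.5966 0.1386 0.085 ]
```

View pics/w_now.png

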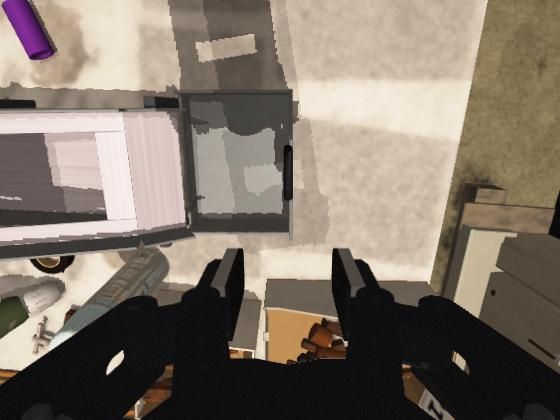

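The wrist view shows the tray square under the chute (edges 180–292, 90–240) against the foot at (160,102). Next, over to the bar.

Request:
{"api": "move_arm", "payload": {
  "jaw": [4,4,4,4,4,4,4,4,4,4,4,4],
  "dp": [
    [0,-2.5,0],
    [0,-3.8,0],
    [0,-4,0],
    [0,-4,0],
    [0,-4,0],
    [0,-4,0],
    [0,-4,0],
    [0,-4,0],
    [0,-4,0],
    [0,-4,0],
    [0,-4,0],
    [0,-4,0]
  ],
  "turn": [
    [0,0,0],
    [0,0,0],
    [0,0,0],
    [0,0,0],
    [0,0,0],
    [0,0,0],
    [0,0,0],
    [0,0,0],
    [0,0,0],
    [0,0,0],
    [0,0,0],
    [0,0,0]
  ]
}}

```text
time_s: 8.3
position: [0.6268, -0.2047, 0.3268]
tool_rot: [[-0.997, -0.073, -0.002], [-0.073, 0.997, 0.001], [0.002, 0.002, -1.0]]
ft_force: [-0.1, -0.2, 0.7]
grip_width: 0.0399
gripper_force: 0.0
```

Request:
{"api": "move_arm", "payload": {
  "jaw": [4,4,4,4],
  "dp": [
    [0.2,-4,0],
    [0,-3,0],
    [0,-1,0],
    [0,0,0]
  ],
  "turn": [
    [0,0,0],
    [0,0,0],
    [0,0,0],
    [0,0,0]
  ]
}}

```text
time_s: 8.63
position: [0.6307, -0.2853, 0.3257]
tool_rot: [[-0.998, -0.07, -0.003], [-0.07, 0.998, 0.002], [0.003, 0.002, -1.0]]
ft_force: [0.0, 0.8, 0.1]
grip_width: 0.0401
gripper_force: 0.0
```

```bash
python3 - <<'E'
from h import *
s=observe();print(s["position"],np.round(s["tool_rot"],3).tolist(),s["q"],s["time_s"])
im,d=cams.get_image("wrist"); cv2.imwrite("pics/w2.png",im[:,:,::-1])
for x in cams.mark_of("wrist","hopper_bar")[:2]:
    u,v=x["location"][0]*560,x["location"][1]*420; print(x["p"],u,v,at_z("wrist",u,v,.223).round(4))
vs,us=np.nonzero(d>0); W=np.array([at_d("wrist",u,v,d[v,u]) for v,u in zip(vs[::2],us[::2])])
k=W[(W[:,2]>.222)&(W[:,2]<.235)&(abs(W[:,0]-.632)<.06)&(abs(W[:,1]+.282)<.03)]; print(len(k),cv2.minAreaRect(k[:,:2].astype(np.float32)*1000),k[:,2].max())
E
```

```text
[ 0.63066232 -0.28526102  0.32573525] [[-0.998, -0.07, -0.003], [-0.07, 0.998, 0.002], [0.003, 0.002, -1.0]] [-3.41079467e+01  3.63115682e+01  3.41372328e+01 -1.06010551e-02
  1.09765201e+02 -1.28116187e+02] 8.6333
0.79 298.2 212.1 [ 0.6366 -0.2742  0.223 ]
1025 ((634.9053344726562, -277.7590026855469), (101.29920196533203, 11.866058349609375), 4.147497177124023) 0.23427221971830825
```

View pics/w2.png

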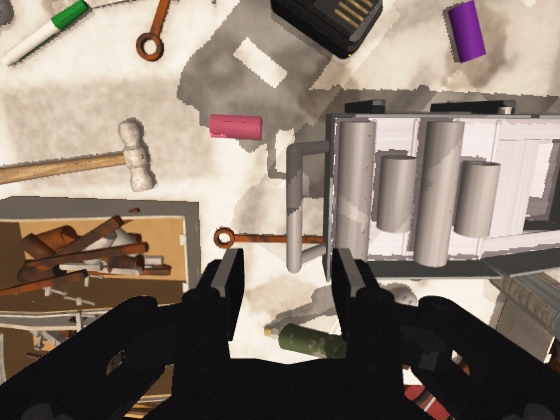

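The wrist view shows the bar running 272,145–296,270, centre about (296,212). It's 8 mm to the hopper side of the finger centre. I'll correct, narrow the jaw and go down.

Request:
{"api": "move_arm", "payload": {
  "jaw": [2.8,2.8,2.8,2.8,2.8,2.8,2.8,2.8,2.8,2.8],
  "dp": [
    [-0.4,0.72,0],
    [0,0,0],
    [0,0,0],
    [0,0,2],
    [0,0,2],
    [0,0,2],
    [0,0,1.5],
    [0,0,1],
    [0,0,0],
    [0,0,0]
  ],
  "turn": [
    [0,0,0],
    [0,0,0],
    [0,0,0],
    [0,0,0],
    [0,0,0],
    [0,0,0],
    [0,0,0],
    [0,0,0],
    [0,0,0],
    [0,0,0]
  ]
}}

```text
time_s: 9.57
position: [0.6347, -0.2749, 0.2439]
tool_rot: [[-0.997, -0.074, 0.0], [-0.074, 0.997, -0.0], [-0.0, -0.0, -1.0]]
ft_force: [0.3, -0.8, 0.5]
grip_width: 0.028
gripper_force: 0.0
```

```bash
python3 - <<'E'
from h import *
s=observe();print(s["position"],np.round(s["tool_rot"],3).tolist(),s["ft_force"])
im,d=cams.get_image("wrist"); 
vs,us=np.nonzero(d>0); W=np.array([at_d("wrist",u,v,d[v,u]) for v,u in zip(vs,us)])
k=W[(W[:,2]>.222)&(W[:,2]<.235)&(abs(W[:,0]-.61)<.025)&(abs(W[:,1]+.28)<.012)]; 
if len(k):print(len(k),cv2.minAreaRect(k[:,:2].astype(np.float32)*1000),k[:,2].max())
cv2.imwrite("pics/w3.png",im[:,:,::-1])
E
```

```text
[ 0.63469688 -0.27490613  0.24386338] [[-0.997, -0.074, 0.0], [-0.074, 0.997, -0.0], [-0.0, -0.0, -1.0]] [ 0.30509093 -0.83514016  0.47541237]
2357 ((609.9540405273438, -283.3763427734375), (50.29964065551758, 11.789006233215332), 4.271942138671875) 0.2328505105670692
```

View pics/w3.png

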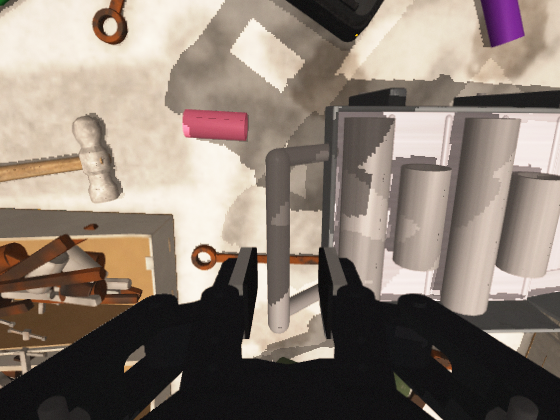

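The bar is at column 278 and the finger midpoint at about 288, so I'll shift 5.5 mm, go down and grip.

Request:
{"api": "move_arm", "payload": {
  "jaw": [2.8,2.8,2.8,2.8,2.8,2.8,1,0,0,0,0,0],
  "dp": [
    [0,-0.55,0],
    [0,0,0],
    [0,0,1],
    [0,0,1.5],
    [0,0,1.3],
    [0,0,0],
    [0,0,0],
    [0,0,0],
    [0,0,0],
    [0,0,0],
    [0,0,0],
    [0,0,0]
  ],
  "turn": [
    [0,0,0],
    [0,0,0],
    [0,0,0],
    [0,0,0],
    [0,0,0],
    [0,0,0],
    [0,0,0],
    [0,0,0],
    [0,0,0],
    [0,0,0],
    [0,0,0],
    [0,0,0]
  ],
  "force": 40
}}

```text
time_s: 10.62
position: [0.6349, -0.28, 0.2055]
tool_rot: [[-0.997, -0.074, -0.0], [-0.074, 0.997, 0.001], [0.0, 0.001, -1.0]]
ft_force: [-1.8, 5.1, -2.8]
grip_width: 0.0108
gripper_force: 39.2
```

Request:
{"api": "move_arm", "payload": {
  "jaw": [0,0,0,0,0,0,0,0,0,0,0,0],
  "dp": [
    [0,0.14,-0.36],
    [0,0.14,-0.37],
    [0,0.14,-0.37],
    [0,0.14,-0.37],
    [0,0.14,-0.36],
    [0,0.17,-0.35],
    [0,0.17,-0.35],
    [0,0.17,-0.35],
    [0,0.18,-0.35],
    [0,0.18,-0.34],
    [0,0,0],
    [0,0,0]
  ],
  "turn": [
    [0,0,0],
    [0,0,0],
    [0,0,0],
    [0,0,0],
    [0,0,0],
    [0,0,0],
    [0,0,0],
    [0,0,0],
    [0,0,0],
    [0,0,0],
    [0,0,0],
    [0,0,0]
  ]
}}

```text
time_s: 11.62
position: [0.6338, -0.2649, 0.2413]
tool_rot: [[-0.997, -0.073, 0.0], [-0.073, 0.997, -0.0], [-0.0, -0.0, -1.0]]
ft_force: [-0.3, 4.0, -7.5]
grip_width: 0.0104
gripper_force: 38.9
```

Request:
{"api": "move_arm", "payload": {
  "jaw": [0,0,0,0,0,0,0,0,0,0,0,0],
  "dp": [
    [0,0.085,-0.14],
    [0,0.085,-0.14],
    [0,0.085,-0.14],
    [0,0.085,-0.14],
    [0,0.085,-0.14],
    [0,0.085,-0.14],
    [0,0.09,-0.137],
    [0,0.09,-0.137],
    [0,0.09,-0.137],
    [0,0.09,-0.137],
    [0,0.09,-0.137],
    [0,0.09,-0.137]
  ],
  "turn": [
    [0,0,0],
    [0,0,0],
    [0,0,0],
    [0,0,0],
    [0,0,0],
    [0,0,0],
    [0,0,0],
    [0,0,0],
    [0,0,0],
    [0,0,0],
    [0,0,0],
    [0,0,0]
  ]
}}

```text
time_s: 12.62
position: [0.6331, -0.2549, 0.258]
tool_rot: [[-0.997, -0.073, 0.001], [-0.073, 0.997, -0.001], [-0.001, -0.001, -1.0]]
ft_force: [0.0, -0.4, -4.1]
grip_width: 0.0106
gripper_force: 39.4
```

Request:
{"api": "move_arm", "payload": {
  "jaw": [0,0,0,0,0,0,0,0,0,0,0,0],
  "dp": [
    [0,0.048,-0.066],
    [0,0.048,-0.066],
    [0,0.048,-0.066],
    [0,0.048,-0.066],
    [0,0.048,-0.066],
    [0,0.048,-0.066],
    [0,0.048,-0.066],
    [0,0.048,-0.066],
    [0,0.048,-0.066],
    [0,0.048,-0.066],
    [0,0.048,-0.066],
    [0,0.048,-0.066]
  ],
  "turn": [
    [0,0,0],
    [0,0,0],
    [0,0,0],
    [0,0,0],
    [0,0,0],
    [0,0,0],
    [0,0,0],
    [0,0,0],
    [0,0,0],
    [0,0,0],
    [0,0,0],
    [0,0,0]
  ]
}}

```text
time_s: 13.62
position: [0.6327, -0.2493, 0.2659]
tool_rot: [[-0.997, -0.073, 0.001], [-0.073, 0.997, -0.001], [-0.001, -0.001, -1.0]]
ft_force: [0.5, -5.9, -0.1]
grip_width: 0.0104
gripper_force: 39.5
```

Request:
{"api": "move_arm", "payload": {
  "jaw": [0,0,0,0,0,0,0,0,0,0,0,0],
  "dp": [
    [0,0.052,-0.062],
    [0,0.052,-0.062],
    [0,0.052,-0.062],
    [0,0.052,-0.062],
    [0,0.052,-0.062],
    [0,0.052,-0.062],
    [0,0.052,-0.062],
    [0,0.052,-0.062],
    [0,0.052,-0.062],
    [0,0.052,-0.062],
    [0,0.052,-0.062],
    [0,0.052,-0.062]
  ],
  "turn": [
    [0,0,0],
    [0,0,0],
    [0,0,0],
    [0,0,0],
    [0,0,0],
    [0,0,0],
    [0,0,0],
    [0,0,0],
    [0,0,0],
    [0,0,0],
    [0,0,0],
    [0,0,0]
  ]
}}

```text
time_s: 14.62
position: [0.6323, -0.2433, 0.2736]
tool_rot: [[-0.997, -0.073, 0.001], [-0.073, 0.997, -0.002], [-0.001, -0.002, -1.0]]
ft_force: [0.7, -5.9, 0.6]
grip_width: 0.0104
gripper_force: 39.4
```

Request:
{"api": "move_arm", "payload": {
  "jaw": [0,0,0,0,0,0,0,0,0,0,0,0],
  "dp": [
    [0,0.055,-0.06],
    [0,0.055,-0.06],
    [0,0.055,-0.06],
    [0,0.055,-0.06],
    [0,0.055,-0.06],
    [0,0.055,-0.06],
    [0,0.055,-0.06],
    [0,0.055,-0.06],
    [0,0.055,-0.06],
    [0,0.055,-0.06],
    [0,0.055,-0.06],
    [0,0.055,-0.06]
  ],
  "turn": [
    [0,0,0],
    [0,0,0],
    [0,0,0],
    [0,0,0],
    [0,0,0],
    [0,0,0],
    [0,0,0],
    [0,0,0],
    [0,0,0],
    [0,0,0],
    [0,0,0],
    [0,0,0]
  ]
}}

```text
time_s: 15.62
position: [0.6318, -0.237, 0.2811]
tool_rot: [[-0.997, -0.072, 0.002], [-0.072, 0.997, -0.002], [-0.001, -0.003, -1.0]]
ft_force: [1.2, -8.7, 2.6]
grip_width: 0.0102
gripper_force: 39.6
```

Request:
{"api": "move_arm", "payload": {
  "jaw": [0,0,0,0,0,0,0,0,0,0,0,0],
  "dp": [
    [0,0.058,-0.058],
    [0,0.058,-0.058],
    [0,0.058,-0.058],
    [0,0.058,-0.058],
    [0,0.058,-0.058],
    [0,0.058,-0.058],
    [0,0.058,-0.058],
    [0,0.058,-0.058],
    [0,0.058,-0.058],
    [0,0.058,-0.058],
    [0,0.058,-0.058],
    [0,0.058,-0.058]
  ],
  "turn": [
    [0,0,0],
    [0,0,0],
    [0,0,0],
    [0,0,0],
    [0,0,0],
    [0,0,0],
    [0,0,0],
    [0,0,0],
    [0,0,0],
    [0,0,0],
    [0,0,0],
    [0,0,0]
  ]
}}

```text
time_s: 16.62
position: [0.6313, -0.2301, 0.2885]
tool_rot: [[-0.997, -0.072, 0.002], [-0.072, 0.997, -0.003], [-0.002, -0.003, -1.0]]
ft_force: [0.9, -7.2, 2.9]
grip_width: 0.0103
gripper_force: 39.1
```

```bash
python3 - <<'E'
from h import *
im,d=cams.get_image("scene"); c=im[120:380,150:420]
im2,d2=cams.get_image("top"); c2=im2[140:260,120:420]
a=cv2.resize(c,(430,414),interpolation=cv2.INTER_CUBIC); b=cv2.resize(c2,(360,144),interpolation=cv2.INTER_CUBIC)
o=np.zeros((414,800,3),np.uint8); o[:,:430]=a; o[:144,435:795]=b
cv2.imwrite("pics/s1.png",o[:,:,::-1])
E
```

```text
(no output)
```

View pics/s1.png

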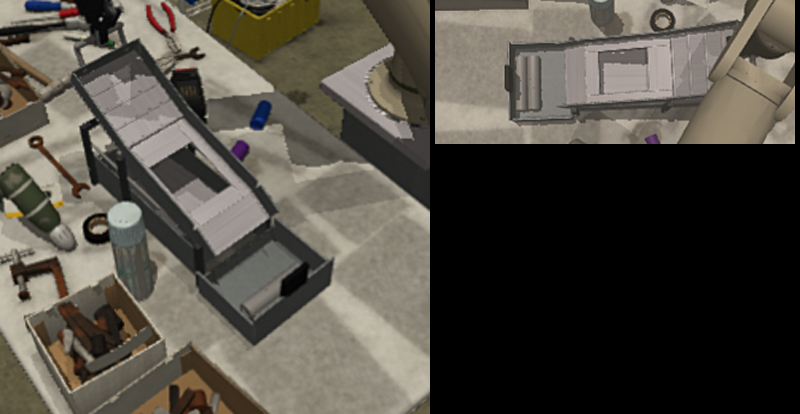

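Scene and top views: the hopper is empty, both long tubes lie in the tray (top, about 520 and 535,85), and the short ones have gone through the opening. Lowering it slowly back along the arc.

Request:
{"api": "move_arm", "payload": {
  "jaw": [0,0,0,0,0,0,0,0,0,0,0,0],
  "dp": [
    [0,-0.235,0.235],
    [0,-0.23,0.24],
    [0,-0.225,0.24],
    [0,-0.225,0.24],
    [0,-0.22,0.245],
    [0,-0.215,0.245],
    [0,-0.21,0.245],
    [0,-0.21,0.25],
    [0,-0.205,0.25],
    [0,-0.2,0.25],
    [0,-0.195,0.255],
    [0,-0.19,0.255]
  ],
  "turn": [
    [0,0,0],
    [0,0,0],
    [0,0,0],
    [0,0,0],
    [0,0,0],
    [0,0,0],
    [0,0,0],
    [0,0,0],
    [0,0,0],
    [0,0,0],
    [0,0,0],
    [0,0,0]
  ]
}}

```text
time_s: 17.72
position: [0.6331, -0.2549, 0.2582]
tool_rot: [[-0.997, -0.073, 0.001], [-0.073, 0.997, -0.001], [-0.001, -0.001, -1.0]]
ft_force: [0.9, -4.7, 3.5]
grip_width: 0.0102
gripper_force: 39.8
```

Request:
{"api": "move_arm", "payload": {
  "jaw": [0,0,0,0,0,0,0,0,0,0,0,0],
  "dp": [
    [0,-0.18,0.27],
    [0,-0.18,0.275],
    [0,-0.175,0.275],
    [0,-0.17,0.28],
    [0,-0.165,0.28],
    [0,-0.16,0.285],
    [0,-0.16,0.285],
    [0,-0.155,0.285],
    [0,-0.15,0.29],
    [0,-0.145,0.29],
    [0,-0.14,0.29],
    [0,-0.14,0.295]
  ],
  "turn": [
    [0,0,0],
    [0,0,0],
    [0,0,0],
    [0,0,0],
    [0,0,0],
    [0,0,0],
    [0,0,0],
    [0,0,0],
    [0,0,0],
    [0,0,0],
    [0,0,0],
    [0,0,0]
  ]
}}

```text
time_s: 18.72
position: [0.6344, -0.2736, 0.2232]
tool_rot: [[-0.997, -0.073, -0.0], [-0.073, 0.997, 0.001], [0.0, 0.001, -1.0]]
ft_force: [0.5, -1.5, -0.2]
grip_width: 0.0104
gripper_force: 40.7
```

Request:
{"api": "move_arm", "payload": {
  "jaw": [0,0,0,0,0,0,0,0,0,0,0,0],
  "dp": [
    [0,-0.08,0.18],
    [0,-0.075,0.18],
    [0,-0.07,0.18],
    [0,-0.07,0.18],
    [0,-0.07,0.18],
    [0,-0.065,0.18],
    [0,-0.065,0.18],
    [0,-0.06,0.19],
    [0,-0.06,0.19],
    [0,-0.06,0.19],
    [0,0,0],
    [0,0,0]
  ],
  "turn": [
    [0,0,0],
    [0,0,0],
    [0,0,0],
    [0,0,0],
    [0,0,0],
    [0,0,0],
    [0,0,0],
    [0,0,0],
    [0,0,0],
    [0,0,0],
    [0,0,0],
    [0,0,0]
  ]
}}

```text
time_s: 19.72
position: [0.6349, -0.2799, 0.2062]
tool_rot: [[-0.997, -0.074, 0.0], [-0.074, 0.997, 0.0], [-0.0, 0.0, -1.0]]
ft_force: [-3.1, 4.7, 5.3]
grip_width: 0.0102
gripper_force: 41.2
```

Request:
{"api": "move_arm", "payload": {
  "jaw": [0,2.8,2.8,2.8,2.8,2.8,2.8,2.8,2.8,2.8,2.8,2.8],
  "dp": [
    [0,0,0.1],
    [0,0,0],
    [0,0,0],
    [0,0,0],
    [0,0,0],
    [0,0,-1],
    [0,0,-2],
    [0,0,-3],
    [0,0,-3],
    [0,0,-3],
    [0,0,-2],
    [0,0,0]
  ],
  "turn": [
    [0,0,0],
    [0,0,0],
    [0,0,0],
    [0,0,0],
    [0,0,0],
    [0,0,0],
    [0,0,0],
    [0,0,0],
    [0,0,0],
    [0,0,0],
    [0,0,0],
    [0,0,0]
  ]
}}

```text
time_s: 20.72
position: [0.6352, -0.2809, 0.3504]
tool_rot: [[-0.997, -0.073, 0.008], [-0.073, 0.997, -0.005], [-0.008, -0.006, -1.0]]
ft_force: [-0.0, 0.2, 0.7]
grip_width: 0.0281
gripper_force: 0.0
```

```bash
python3 - <<'E'
from h import *
im,d=cams.get_image("scene"); im2,d2=cams.get_image("top"); im3,d3=cams.get_image("wrist")
for n in("scene","top"):
  for q in("tube_long_1","tube_short_1","hopper_bar","catch_tray"): print(n,q,[(round(x["p"],2),round(x["location"][0]*560),round(x["location"][1]*420)) for x in cams.mark_of(n,q)[:5]])
x=cams.mark_of("wrist","hopper_bar")[:1]
for y in x:print(at_z("wrist",y["location"][0]*560,y["location"][1]*420,.223))
vs,us=np.nonzero(d3>0); W=np.array([at_d("wrist",u,v,d3[v,u]) for v,u in zip(vs[::3],us[::3])])
k=W[(abs(W[:,0]-.635)<.06)&(abs(W[:,1]+.282)<.012)&(W[:,2]>.18)]; print(len(k),np.median(k[:,2]) if len(k) else 0)
a=cv2.resize(im[120:380,150:420],(430,414),interpolation=cv2.INTER_CUBIC); b=cv2.resize(im2[140:260,130:370],(368,184),interpolation=cv2.INTER_CUBIC); c=cv2.resize(im3,(300,225))
o=np.zeros((414,800,3),np.uint8); o[:,:430]=a; o[:184,432:]=b; o[186:411,435:735]=c
cv2.imwrite("pics/s2.png",o[:,:,::-1])
E
```

```text
scene tube_long_1 [(0.42, 329, 309)]
scene tube_short_1 [(0.55, 238, 226), (0.55, 315, 192), (0.4, 299, 218), (0.23, 257, 243)]
scene hopper_bar [(0.75, 209, 156), (0.73, 270, 229), (0.6, 328, 308), (0.55, 213, 265)]
scene catch_tray [(0.69, 314, 300)]
top tube_long_1 [(0.86, 205, 207), (0.71, 189, 211)]
top tube_short_1 [(0.49, 302, 262)]
top hopper_bar []
top catch_tray [(0.87, 208, 212)]
[ 0.63412181 -0.2803834   0.223     ]
3280 0.4287771129095712
```

View pics/s2.png

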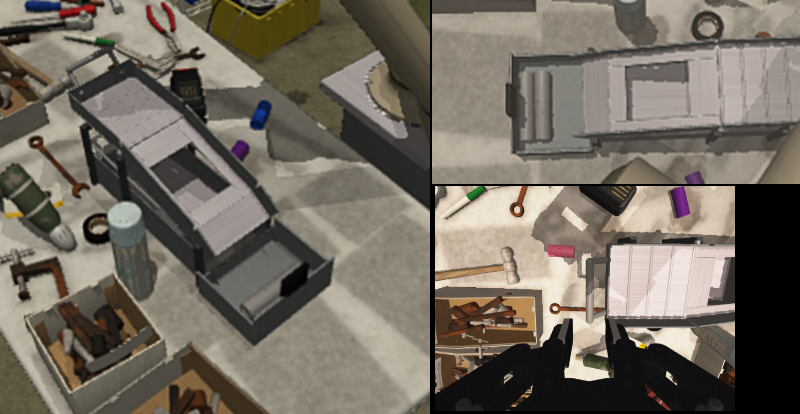

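The hopper is down and empty, both long tubes lie in the tray, the short ones are in the lane (one detected under the hopper at 238,226), and the can, tape and wrench haven't moved. A quick check of the tray pose, then I hand in.

```bash
python3 tr.py; python3 - <<'E'
from h import *
s=observe(); print(s["ft_force"],np.abs(s["qvel"]).max(),s["time_s"]); print(ticket.close_job())
E
```

```text
[ 0.6349166  -0.28052295  0.34418897] [-0.05992229  0.51000318 -0.15365447] 21.3167
top 0.7 335 ((598.437255859375, 193.8691864013672), (181.2005157470703, 139.89666748046875), 4.2701287269592285)
[-0.24172557  0.0405549   0.02017975] 0.16128340237617866 21.5167
the job is handed in; nothing more can be done
None
```

I handed the job in at 21.5 s of the 64 s allowed; no verdict came back. The tray is square against the feet with both long tubes in it. The hopper is empty and back on its rest, and the arm is clear. Both short tubes went through the opening, but I could only make out one in the lower lane.

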